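Lock the green specimen's segment onto the stack base

TASK

Put the stack segment that carries the green specimen onto the dark stack base: lower it with its two lugs through the two gaps in the socket until it sits on the socket floor, then turn it clockwise (seen from above) about a quarter turn, to the stop, so that the bayonet is locked, and let go. Leave the segment with the black specimen standing where it is.

Things in the scene. Friction and masses are not known exactly. Their poses are not given: they have to be found in the camera images.
- stack_base: Bottom of the stack: dark grey round foot 108 mm across, 8 mm thick, fixed to the table, with a round socket on it (wall 80 mm outside, 68 inside, top at height 23). Origin: centre of underside, z up. Two bright tabs (heights 18 to 23, 36 mm long) reach in from +y and -y, 44 mm apart. Gaps for the lugs at +x and -x, marked yellow; red dots on the foot at +y and -y.
- socket (a point): Centre of the socket floor, 8 mm above the base's underside, axes as the base's. Lugs enter along x, either way round; 20 degrees off still passes; about 6 mm play sideways. On the floor the lugs have 4 mm play below the tabs. Clockwise from above they slide under the tabs to stops at about 85 degrees (lugs near the red dots); the other way they are blocked at about 30.
- green_segment: Blue cup segment with a green specimen in its open top, 64 mm tall, 0.1 to 0.2 kg; the one to mount. Origin: centre of underside, z up. Same after a half turn. Bottom lugs along +x and -x: 56 mm end to end, 16 wide, 6 thick, a yellow rib on the cup above each. Neck 32 mm across to height 18, then cup 48 mm across. Black grip pads face +y and -y: 52 mm apart, 28 wide, heights 26 to 62; grip across y at height 47.
- black_segment: Blue cup segment with a black specimen in its open top, 64 mm tall, 0.1 to 0.2 kg; a bystander. Origin: centre of underside, z up. Same after a half turn. Bottom lugs along +x and -x: 56 mm end to end, 16 wide, 6 thick, a yellow rib on the cup above each. Neck 32 mm across to height 18, then cup 48 mm across. Black grip pads face +y and -y: 52 mm apart, 28 wide, heights 26 to 62; grip across y at height 47.

How it is judged:
By the outcome, as a careful person would: the job done as asked, in the order asked, and still so for the second after the job is handed in, with the robot touching nothing.
It also fails if it takes over 40 s, if anything falls off the work surface, if the arm or the gripper's body presses on something with over 40 N, if the wrist force passes 120 N, or if a joint passes its speed limit or range.

ROBOT

A 6-joint arm with a two-finger parallel gripper is mounted at the origin on a cart in front of the work surface, level with it; the furniture and walls round the work are solid. World frame = base frame: x ahead of the robot, y to its left, z up, the work surface at z = 0. Lengths are in m, angles in rad, forces in N, time in s.
With the tool pointing down it reaches from about 0.325 to 0.775 m from the base axis. Payload 9.3 kg.
Tool frame: the origin (TCP) lies midway between the tips of the shut fingers; the grasp point (between the pads) lies 19 mm behind it (ctrl.grip_depth is the z of the grasp point in the tool frame, in m); z points along the fingers, y is the line along which they close (so a half turn about z gives the same grasp; the last joint's range is limited). The gripper opens to 85 mm and grips with 20 to 120 N. Pads are 22 mm wide; open, the fingers measure 114 mm over their backs; the gripper's body (76 mm by 85 mm) begins 54 mm behind the grasp point. The pads swing forward as they close: fully open they stand 13 mm farther back than shut.
Start: joints at [1.103, 0.259, 0.021, 1.334, 0, 1.418], TCP at [0.17, 0.523, 0.231] pointing down, gripper open.
Joint ranges: [-3.04, 3.04], [-0.91, 1.82], [-1.04, 1.36], [-1.92, 1.95], [-1.52, 1.45], [-3.14, 3.14]. Speed limits (rad/s): [2.22, 2.22, 2.79, 3.14, 3.14, 3.14].

INTERFACE

Orientations are given as a unit quaternion [x, y, z, w].
In Python, from rig import ctrl, cams gives the robot as it stands.
- The arm moves only by the shell command python3 -m inch 'ROWS' [FORCE]. ROWS is JSON, a list of rows, each a list of 3 entries, a list of its own where there are three numbers: the shift along the world's x, y, z in mm, then the turn, a rotation vector about the world's x, y, z in rad, then the closure, from -1 (fully open) to 1 (shut), so that 0 is half open. A call has 1 to 20 rows; each row is the pose to reach, as a shift and turn from the pose commanded when the call began; what a row does not reach only later rows make up. A row lasts 1/12 s, in which the tool goes at most 41.7 mm and 7.16 degrees, less where a joint would pass 70% of its speed; a pose out of reach is approached as far as the arm can. A call with a gripper value outside its range is refused whole. The fingers move at their own pace and stop on an object; FORCE is the grip in N (left out, the last holds). Time passes only in rows, so rows that repeat a pose let the fingers close. It gives the time, the measured TCP pose, the force, the opening and the grip force at its end, in the units of the state.
- ctrl.sense(): the state, without advancing time (a new reading comes with each control period).
- cams.get_image(name): name is "scene" or "top" or "wrist"; returns (picture, depth): 480x640x3 uint8, blue, green, red; 480x640 float32, m along the optical axis (not along the pixel's ray), 0 where there is no reading.
- cams.camera_model(name): a dict with "fx", "fy", "cx", "cy" (pixels), "k1" (the pictures are not rectified: a ray, as slopes to the right and down, at radius r is drawn at 1 + k1 r^2 times it, then the intrinsics apply), "R" (3x3) and "t" (3): a world point X has camera coordinates R X + t. Camera axes: x right, y down, z forward; pixel columns grow to the right and rows downward; lengths in m; the calibration is good to about 2 mm. A picture is of the moment at which its call begins: read the wrist's pose just before it. camera_model takes no time and is no camera call; for the wrist camera it gives the pose at the moment of the call.
- ctrl.sign_off(): hands the job in; it is judged then, once.
The state is a dict: "time": time; "q": joint angles; "qd": joint speeds; "joint_torque": joint torques, N m; "ee_pos": TCP position; "tcp_rot": TCP orientation; "force": force on the tool from outside, world axes, zero at the start; "torque": the same for the moment, N m; "opening": finger opening in m; "grasp_force": force on a finger pad.
Only numpy, scipy, OpenCV 4.12 (cv2) and the standard library are available. Lean on these libraries where they do the work, as an engineer would, in place of code of your own. Each camera call takes 0.05 s, during which the arm holds its last target. There are 200 camera calls.

## Working session

There is one attempt and no reset: what is moved stays moved. The work goes in short steps, Python scripts to look and compute and a shell command to move; the robot and the scene stay as the last step left them, time stands still between calls to the robot, and variables do not carry over. Pictures are saved under pics/ and viewed, at most 10 in all, crops included, and the job is handed in when it is done.

```bash
mkdir -p pics; ls; python3 - <<'E'
from rig import ctrl,cams
import cv2,numpy as np
s=ctrl.sense();print(s['time'],s['ee_pos'],s['tcp_rot'],s['force'],ctrl.grip_depth)
for n in("top","scene"):
    m=cams.camera_model(n);print(n,m)
    i,d=cams.get_image(n);cv2.imwrite(f'pics/{n}0.png',i);np.save(f'{n}0.npy',d)
E
```

```text
pics
0.0 [0.17015596 0.52267871 0.23066374] [ 1.56768267e-01  9.87635167e-01 -6.64885319e-04 -2.11628554e-04] [0.27298902 0.23000451 0.06294986] -0.0187
top {'fx': 469.3576920296832, 'fy': 469.3576920296832, 'cx': 322.2707877931187, 'cy': 244.86521260596388, 'k1': -0.07257447411261868, 'R': array([[ 1.11315396e-02, -9.99938026e-01,  1.83322885e-04],
       [-9.95660466e-01, -1.11008602e-02, -9.23959307e-02],
       [ 9.23922396e-02,  8.45981614e-04, -9.95722330e-01]]), 't': array([-0.23018248,  0.52195434,  0.84172363])}
scene {'fx': 623.2360767680041, 'fy': 623.2360767680041, 'cx': 321.16926441766185, 'cy': 230.56466872633413, 'k1': 0.027703214803333306, 'R': array([[ 0.90815534, -0.41854071,  0.00880608],
       [-0.31872366, -0.70490316, -0.63366139],
       [ 0.27142053,  0.57265627, -0.7735604 ]]), 't': array([-0.5436706 ,  0.02813791,  0.98220919])}
```

View pics/top0.png

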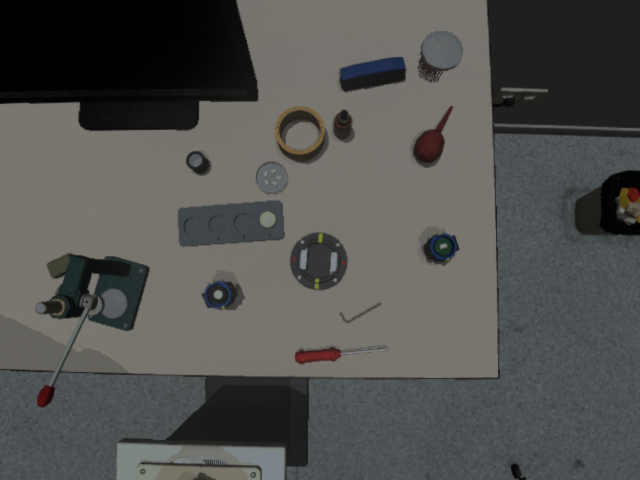

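View pics/scene0.png

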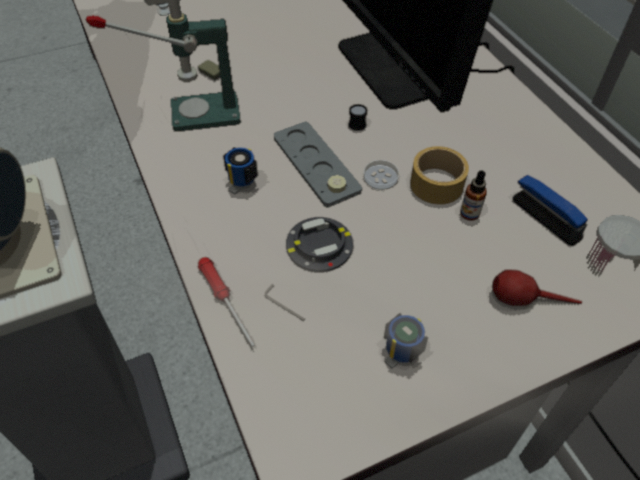

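```bash
cat > h.py <<'E'
import numpy as np,cv2
def ray(m,uv):
    K=np.array([[m['fx'],0,m['cx']],[0,m['fy'],m['cy']],[0,0,1.]])
    p=cv2.undistortPoints(np.float64(uv).reshape(-1,1,2),K,np.array([m['k1'],0,0,0.]))[:,0]
    return np.c_[p,np.ones(len(p))]@m['R'], -m['R'].T@m['t']
def plane(m,uv,z):
    d,o=ray(m,uv); return o+d*((z-o[2])/d[:,2])[:,None]
def cloud(m,dep):
    v,u=np.nonzero(dep>0); d,o=ray(m,np.c_[u,v]); X=np.zeros(dep.shape+(3,)); X[v,u]=o+d*dep[v,u][:,None]; return X
def blobs(mask,amin=8):
    n,l,s,c=cv2.connectedComponentsWithStats(mask.astype(np.uint8)); return [(int(s[i,4]),c[i]) for i in range(1,n) if s[i,4]>=amin]
E
python3 - <<'E'
from rig import cams
from h import *
np.set_printoptions(precision=4,suppress=True)
m=cams.camera_model('top');i=cv2.imread('pics/top0.png');X=cloud(m,np.load('top0.npy'))
hsv=cv2.cvtColor(i,cv2.COLOR_BGR2HSV)
Y=cv2.inRange(hsv,(22,120,90),(38,255,255))>0
for a,c in blobs(Y):print('yel',a,c,plane(m,[c],.015 if 280<c[0]<360 else .05)[0])
for n,(u,v) in dict(green=(441,247),black=(220,294),base=(319,261)).items():
    w=X[v-30:v+30,u-30:u+30];k=(w[...,2]>.05)&(w[...,2]<.075) if n!='base' else (w[...,2]>.018)&(w[...,2]<.03)
    P=w[k]; print(n,len(P),P.mean(0),cv2.minAreaRect(np.float32(P[:,:2]*1000)),w[...,2].max())
print(plane(m,[[319.5,261]],.02))
big=[cv2.resize(i[v-40:v+40,u-40:u+40],(390,390),interpolation=2) for u,v in((441,247),(319,261))]
cv2.imwrite('pics/crop.png',np.hstack(big))
E
```

```text
yel 22 [624.8636 191.    ] [ 0.6297 -0.7897  0.05  ]
yel 8 [638.625 219.   ] [ 0.5771 -0.8141  0.05  ]
yel 31 [320.1613 237.6452] [ 0.5388 -0.2203  0.015 ]
yel 31 [316.3871 283.4516] [ 0.4535 -0.2143  0.015 ]
green 572 [ 0.5213 -0.4373  0.0608] ((521.68701171875, -437.994384765625), (50.46725845336914, 53.102787017822266), 18.373838424682617) 0.06709923216506464
black 570 [ 0.4322 -0.0414  0.0607] ((431.6808776855469, -40.85814666748047), (50.33344650268555, 53.320438385009766), 26.93482208251953) 0.06767788770162719
base 619 [ 0.4969 -0.2172  0.022 ] ((496.91143798828125, -217.2751007080078), (78.56884002685547, 78.4067611694336), 63.81633377075195) 0.028152529266882387
[[ 0.4949 -0.2196  0.02  ]]
```

View pics/crop.png

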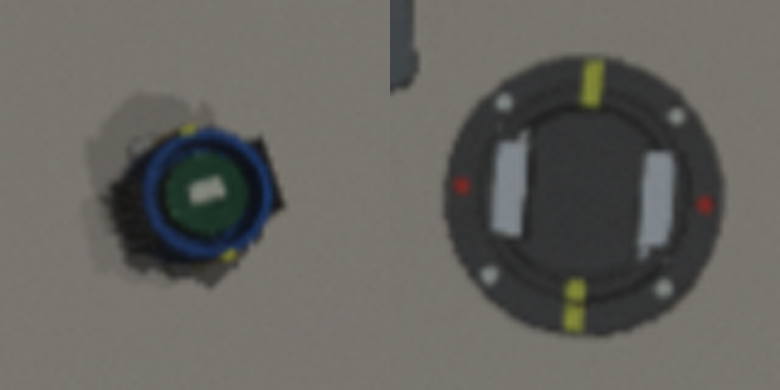

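The crop shows the green segment's ribs at (188,130)/(228,256), giving a yaw of about 18°. The base's yellow marks run nearly along x, yaw about -4°. Before the long move I'll check obstacle heights.

```bash
python3 - <<'E'
from rig import cams
from h import *
m=cams.camera_model('top');X=cloud(m,np.load('top0.npy'))
Z=X[...,2]
for x0 in np.arange(.2,.9,.1):
    print(round(x0,1),[int(1000*max(Z[(X[...,0]>=x0)&(X[...,0]<x0+.1)&(X[...,1]>=y0)&(X[...,1]<y0+.1)],default=-1)) for y0 in np.arange(.4,-.65,-.1)])
E
```

```text
0.2 [-1000, 3, 3, 239, 4, 3, 3, 3, 3, 3, 3]
0.3 [0, 4, 19, 230, 4, 4, 23, 25, 16, 4, 5]
0.4 [3, 15, 19, 252, 3, 67, 26, 25, 6, 64, 3]
0.5 [3, 3, 15, 8, 15, 16, 28, 25, 4, 67, 3]
0.6 [3, 4, 4, 3, 38, 37, 49, 50, 41, 52, 3]
0.7 [3, 190, 267, 269, 267, 353, 352, 101, 44, 54, 3]
0.8 [3, 2, 341, 347, 342, 336, 341, 53, 54, 85, 4]
```

```bash
python3 -m inch '[[[30,0,40],[0,0,0],-1],[[50,-20,80],[0,0,0],-1],[[70,-40,110],[0,0,0],-1],[[100,-70,110],[0,0,0.1],-1],[[125,-105,110],[0,0,0.2],-1],[[150,-140,110],[0,0,0.3],-1],[[175,-170,110],[0,0,0.4],-1],[[200,-205,110],[0,0,0.5],-1],[[220,-240,110],[0,0,0.63],-1],[[240,-275,110],[0,0,0.63],-1],[[260,-310,110],[0,0,0.63],-1],[[270,-350,110],[0,0,0.63],-1],[[275,-390,110],[0,0,0.63],-1],[[280,-430,110],[0,0,0.63],-1],[[280,-470,110],[0,0,0.63],-1],[[280,-510,110],[0,0,0.63],-1],[[280,-550,110],[0,0,0.63],-1]]'
```

```text
time: 1.52
ee_pos: [0.4498, -0.0229, 0.3411]
tcp_rot: [-0.157, 0.988, 0.0, -0.0]
force: [1.6, -0.2, -0.7]
opening: 0.0851
grasp_force: 0.0
```

```bash
python3 -m inch '[[[10,-40,0],[0,0,0],-1],[[18,-80,0],[0,0,0],-1],[[25,-120,0],[0,0,0],-1],[[32,-160,-10],[0,0,0],-1],[[40,-198,-25],[0,0,0],-1],[[46,-234,-45],[0,0,0],-1],[[52,-270,-65],[0,0,0],-1],[[58,-306,-85],[0,0,0],-1],[[64,-342,-105],[0,0,0],-1],[[68,-378,-125],[0,0,0],-1],[[71,-410,-140],[0,0,0],-1],[[71,-410,-140],[0,0,0],-1],[[71,-410,-140],[0,0,0],-1]]'; python3 - <<'E'
from rig import ctrl,cams
import cv2,numpy as np
s=ctrl.sense();m=cams.camera_model('wrist');i,d=cams.get_image('wrist')
print(s['ee_pos'],m);cv2.imwrite('pics/w1.png',i);np.savez('w1.npz',d=d,**m)
E
```

```text
time: 2.6
ee_pos: [0.5205, -0.4322, 0.1985]
tcp_rot: [-0.156, 0.988, 0.002, -0.001]
force: [0.3, -0.8, 0.0]
opening: 0.0854
grasp_force: 0.0
[ 0.52047063 -0.43220169  0.19849948] {'fx': 335.85518436981397, 'fy': 335.85518436981397, 'cx': 321.6183467050513, 'cy': 238.3606392266028, 'k1': -0.027259834182743865, 'R': array([[-0.30814211,  0.95133374,  0.00354363],
       [ 0.9171503 ,  0.29607617,  0.26678498],
       [ 0.25275237,  0.08545773, -0.96374956]]), 't': array([ 0.57119839, -0.37554967,  0.25242569])}
```

View pics/w1.png

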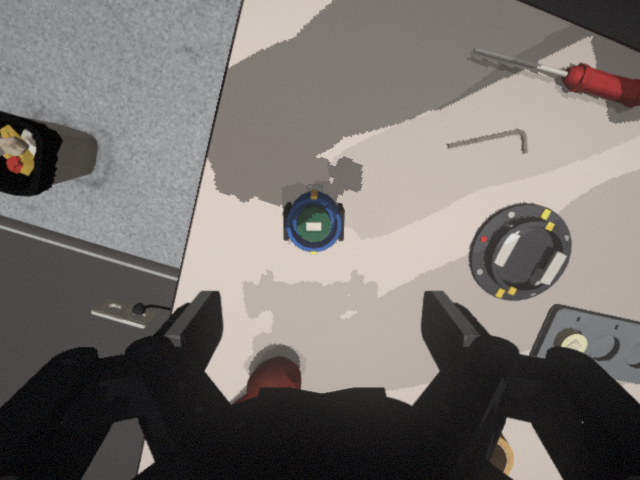

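Segment at (314,222) in the wrist view, its pads at columns 287 and 341 level with the fingers; ribs at (314,195) and (314,253). Next I'll measure it and the base.

```bash
python3 - <<'E'
from rig import ctrl,cams
from h import *
np.set_printoptions(precision=4,suppress=True)
s=ctrl.sense();m=cams.camera_model('wrist');i,d=cams.get_image('wrist');print(s['ee_pos'],s['tcp_rot'])
X=cloud(m,d);Z=X[...,2]
k=(Z>.05)&(Z<.075)&(np.hypot(X[...,0]-.5215,X[...,1]+.4375)<.045)
P=np.float32(X[k][:,:2]*1000);print(len(P),P.mean(0),cv2.minAreaRect(P),cv2.minEnclosingCircle(P))
k=(Z>.017)&(Z<.03)&(np.hypot(X[...,0]-.497,X[...,1]+.217)<.045)
P=np.float32(X[k][:,:2]*1000);print('base',len(P),P.mean(0),cv2.minEnclosingCircle(P))
hsv=cv2.cvtColor(i,cv2.COLOR_BGR2HSV)
Y=cv2.inRange(hsv,(14,120,90),(38,255,255))>0
for a,c in blobs(Y):
    if 280<c[0]<570 and c[1]<310: print(a,c,X[int(round(c[1])),int(round(c[0]))], plane(m,[c],.015)[0])
g=cv2.inRange(hsv,(60,80,20),(90,255,255))>0
for a,c in blobs(g,60): print('g',a,c,plane(m,[c],.06)[0])
E
```

```text
[ 0.5209 -0.4312  0.2001] [-0.1564  0.9877  0.001  -0.0006]
2320 [ 520.3832 -439.5364] ((520.5504760742188, -439.37615966796875), (50.35470962524414, 52.245361328125), 18.8649959564209) ((520.9483642578125, -439.67425537109375), 29.15419578552246)
base 2316 [ 494.7395 -220.2844] ((495.6897277832031, -218.41098022460938), 40.856815338134766)
53 [313.3019 193.2453] [ 0.4966 -0.447   0.0561] [ 0.5024 -0.4458  0.015 ]
58 [544.1034 213.    ] [ 0.4489 -0.2144  0.0081] [ 0.4491 -0.2192  0.015 ]
51 [548.2353 225.3137] [ 0.4589 -0.2166  0.0248] [ 0.4591 -0.209   0.015 ]
8 [312.25 250.75] [ 0.5435 -0.4327  0.0655] [ 0.5589 -0.4289  0.015 ]
50 [510.76 289.06] [ 0.5323 -0.22    0.0235] [ 0.5344 -0.214   0.015 ]
58 [498.7241 291.4828] [ 0.5419 -0.221   0.0089] [ 0.541  -0.2253  0.015 ]
g 478 [314.4163 226.6506] [ 0.5235 -0.437   0.06  ]
```

```bash
python3 -m inch '[[[0,-2,-35],[0,0,0],-1],[[0,-2,-70],[0,0,0],-1],[[0,-2,-90],[0,0,0],-1],[[0,-2,-90],[0,0,0],-1],[[0,-2,-90],[0,0,0],-1],[[0,-2,-90],[0,0,0],-1]]'
```

```text
time: 3.2
ee_pos: [0.5222, -0.433, 0.114]
tcp_rot: [-0.157, 0.988, -0.001, 0.001]
force: [0.2, 0.5, 0.5]
opening: 0.086
grasp_force: 0.0
```

```bash
python3 -m inch '[[[-1,-6,-5],[0,0,0],-1],[[-1,-6,-30],[0,0,0],-1],[[-1,-6,-60],[0,0,0],-1],[[-1,-6,-86],[0,0,0],-1],[[-1,-6,-86],[0,0,0],-1],[[-1,-6,-86],[0,0,0],-1]]'; python3 - <<'E'
from rig import cams
import cv2
cv2.imwrite('pics/w2.png',cams.get_image('wrist')[0])
E
```

```text
time: 3.7
ee_pos: [0.5202, -0.4392, 0.0256]
tcp_rot: [-0.157, 0.988, 0.0, -0.0]
force: [-0.6, -0.7, 0.7]
opening: 0.0855
grasp_force: 0.0
```

View pics/w2.png

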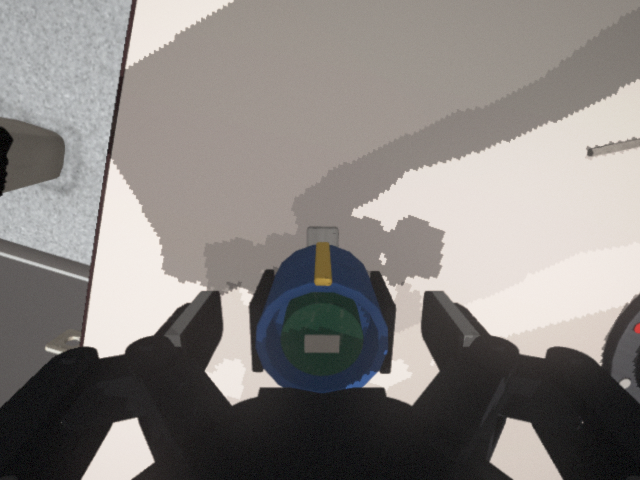

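The segment (columns 255–395) is centred between the fingers (215 and 425) and square to them, so I'll close.

```bash
python3 -m inch '[[[0,0,0],[0,0,0],1],[[0,0,0],[0,0,0],1],[[0,0,0],[0,0,0],1],[[0,0,0],[0,0,0],1],[[0,0,0],[0,0,0],1],[[0,0,0],[0,0,0],1],[[0,0,0],[0,0,0],1],[[0,0,0],[0,0,0],1],[[0,0,0],[0,0,0],1],[[0,0,0],[0,0,0],1]]' 45
```

```text
time: 4.58
ee_pos: [0.5209, -0.4396, 0.0272]
tcp_rot: [-0.157, 0.988, -0.001, 0.001]
force: [-0.8, 0.2, 6.1]
opening: 0.0513
grasp_force: 47.6
```

```bash
python3 -m inch '[[[0,0,25],[0,0,0],1],[[0,0,55],[0,0,0],1],[[-4,30,70],[0,0,-0.08],1],[[-8,65,70],[0,0,-0.16],1],[[-12,100,70],[0,0,-0.24],1],[[-16,135,70],[0,0,-0.32],1],[[-20,170,70],[0,0,-0.385],1],[[-23,200,60],[0,0,-0.385],1],[[-25,221,50],[0,0,-0.385],1],[[-25,221,45],[0,0,-0.385],1],[[-25,221,45],[0,0,-0.385],1],[[-25,221,45],[0,0,-0.385],1],[[-25,221,45],[0,0,-0.385],1]]'; python3 - <<'E'
from rig import cams,ctrl
import cv2,numpy as np
s=ctrl.sense();print(s['ee_pos'],s['tcp_rot'],s['force'])
i,d=cams.get_image('wrist');m=cams.camera_model('wrist');cv2.imwrite('pics/w3.png',i);np.savez('w3.npz',d=d,**m)
cv2.imwrite('pics/s3.png',cams.get_image('scene')[0])
E
```

```text
time: 5.67
ee_pos: [0.4959, -0.2191, 0.0709]
tcp_rot: [0.035, 0.999, -0.0, 0.001]
force: [1.1, -0.6, -1.1]
opening: 0.0508
grasp_force: 47.7
[ 0.49585616 -0.21911328  0.07093605] [ 3.52494620e-02  9.99378302e-01 -4.24026588e-04  5.51964276e-04] [ 1.05502698 -0.64248118 -1.08757409]
```

View pics/w3.png

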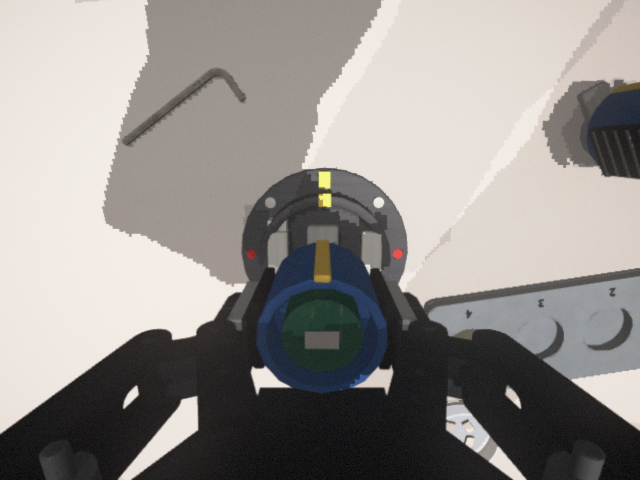

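Rib at column 322, yellow marks at column 325, and the red dots (251,254) and (397,254) are level, so yaw is right. A quick check of the centre from the dots.

```bash
python3 - <<'E'
from h import *
m=dict(np.load('w3.npz'));i=cv2.imread('pics/w3.png');h=cv2.cvtColor(i,cv2.COLOR_BGR2HSV)
R=cv2.inRange(h,(0,150,90),(6,255,255))|cv2.inRange(h,(174,150,90),(180,255,255))
p=[plane(m,[c],.008)[0] for a,c in blobs(R) if 230<c[1]<280]; print(p,np.mean(p,0))
E
```

```text
[array([ 0.4991186 , -0.17087799,  0.008     ]), array([ 0.4927854 , -0.26485147,  0.008     ])] [ 0.495952   -0.21786473  0.008     ]
```

```bash
python3 -m inch '[[[0,1,-10],[0,0,0],1],[[0,1,-20],[0,0,0],1],[[0,1,-27],[0,0,0],1],[[0,1,-31],[0,0,0],1],[[0,1,-33],[0,0,0],1],[[0,1,-33],[0,0,0],1],[[0,1,-33],[0,0,0],1]]'
```

```text
time: 6.35
ee_pos: [0.4953, -0.217, 0.0372]
tcp_rot: [0.035, 0.999, 0.0, -0.0]
force: [0.1, -0.0, -1.7]
opening: 0.0515
grasp_force: 47.7
```

```bash
python3 -m inch '[[[0,0,-1],[0,0,0],1],[[0,0,-1.5],[0,0,0],1],[[0,0,-2],[0,0,0],1],[[0,0,-2],[0,0,0],1],[[0,0,-2],[0,0,0],1]]'
```

```text
time: 6.77
ee_pos: [0.4953, -0.217, 0.0354]
tcp_rot: [0.035, 0.999, -0.0, 0.0]
force: [0.6, 0.3, -0.6]
opening: 0.0514
grasp_force: 47.7
```

```bash
python3 -m inch '[[[0,0,-0.5],[0,0,0],1],[[0,0,-1],[0,0,0],1],[[0,0,-1.5],[0,0,0],1],[[0,0,-1.5],[0,0,0],1],[[0,0,-1.5],[0,0,0],1]]'
```

```text
time: 7.18
ee_pos: [0.4954, -0.217, 0.0351]
tcp_rot: [0.035, 0.999, -0.0, 0.001]
force: [-4.8, 2.6, 14.2]
opening: 0.0516
grasp_force: 49.6
```

On the floor (14 N up, with the TCP height as expected). I'll ease off slightly and turn clockwise.

```bash
python3 -m inch '[[[0,0,1],[0,0,0],1],[[0,0,1],[0,0,-0.08],1],[[0,0,1],[0,0,-0.16],1],[[0,0,1],[0,0,-0.24],1],[[0,0,1],[0,0,-0.32],1],[[0,0,1],[0,0,-0.4],1],[[0,0,1],[0,0,-0.48],1],[[0,0,1],[0,0,-0.56],1],[[0,0,1],[0,0,-0.64],1],[[0,0,1],[0,0,-0.7],1],[[0,0,1],[0,0,-0.7],1]]'; python3 -c "
from rig import ctrl
s=ctrl.sense();print(s['torque'],s['q'])"
```

```text
time: 8.1
ee_pos: [0.4957, -0.2174, 0.0352]
tcp_rot: [0.377, 0.926, -0.0, 0.001]
force: [-0.2, -0.9, 3.5]
opening: 0.0511
grasp_force: 48.1
[-0.13209877  0.02459031 -0.00871268] [-5.68269845e-01  3.75935595e-01 -3.41192695e-01  8.52437149e-01
 -1.81829834e-04  2.04352211e-01]
```

```bash
python3 -m inch '[[[0,0,0],[0,0,-0.08],1],[[0,0,0],[0,0,-0.16],1],[[0,0,0],[0,0,-0.24],1],[[0,0,0],[0,0,-0.32],1],[[0,0,0],[0,0,-0.4],1],[[0,0,0],[0,0,-0.48],1],[[0,0,0],[0,0,-0.56],1],[[0,0,0],[0,0,-0.64],1],[[0,0,0],[0,0,-0.68],1],[[0,0,0],[0,0,-0.68],1]]'; python3 -c "
from rig import ctrl
s=ctrl.sense();print(s['torque'],s['q'])"
```

```text
time: 8.93
ee_pos: [0.4956, -0.2172, 0.0352]
tcp_rot: [0.663, 0.749, 0.0, 0.001]
force: [0.4, 0.1, 4.1]
opening: 0.0516
grasp_force: 48.3
[-0.04056103  0.0760672  -0.07930262] [-5.68187673e-01  3.75933143e-01 -3.41332056e-01  8.52524261e-01
 -5.52712302e-05  8.81391884e-01]
```

```bash
python3 -m inch '[[[0,0,0],[0,0,-0.03],1],[[0,0,0],[0,0,-0.06],1],[[0,0,0],[0,0,-0.09],1],[[0,0,0],[0,0,-0.12],1],[[0,0,0],[0,0,-0.12],1]]'; python3 -c "
from rig import ctrl
s=ctrl.sense();print(s['torque'],s['q'])"
```

```text
time: 9.35
ee_pos: [0.4952, -0.2171, 0.0352]
tcp_rot: [0.706, 0.708, -0.0, 0.0]
force: [-1.4, -0.4, 7.2]
opening: 0.0514
grasp_force: 48.5
[0.00082108 0.49801434 0.65687667] [-5.68098945e-01  3.75725119e-01 -3.41631586e-01  8.53179845e-01
 -3.82620929e-04  9.98948753e-01]
```

Moment 0.66 N m at about 86°: that's the stop. A small extra push to confirm, then release while relieving the twist.

```bash
python3 -m inch '[[[0,0,0],[0,0,-0.03],1],[[0,0,0],[0,0,-0.03],1]]'; python3 -c "
from rig import ctrl
s=ctrl.sense();print(s['torque'])"; python3 -m inch '[[[0,0,0],[0,0,0.0],0.2],[[0,0,0],[0,0,0.0],-1],[[0,0,0],[0,0,0.0],-1],[[0,0,0],[0,0,0.0],-1],[[0,0,0],[0,0,0.0],-1],[[0,0,0],[0,0,0.0],-1],[[0,0,0],[0,0,0.0],-1],[[0,0,0],[0,0,0.0],-1]]'
```

```text
time: 9.52
ee_pos: [0.4953, -0.2168, 0.0351]
tcp_rot: [0.716, 0.698, -0.0, 0.0]
force: [-2.2, 0.8, 5.9]
opening: 0.0513
grasp_force: 49.9
[0.08602984 0.47191228 1.28920209]
time: 10.18
ee_pos: [0.4953, -0.217, 0.0347]
tcp_rot: [0.717, 0.697, 0.0, -0.0]
force: [0.6, 0.8, 0.4]
opening: 0.0853
grasp_force: 0.0
```

Open and unloaded; go straight up and look.

```bash
python3 -m inch '[[[0,0,15],[0,0,0],-1],[[0,0,45],[0,0,0],-1],[[0,0,80],[0,0,0],-1],[[0,0,120],[0,0,0],-1],[[0,0,160],[0,0,0],-1],[[-60,0,180],[0,0,0],-1],[[-60,0,180],[0,0,0],-1],[[-60,0,180],[0,0,0],-1]]'; python3 - <<'E'
from rig import cams
import cv2,numpy as np
i,d=cams.get_image('wrist');j,_=cams.get_image('scene')
cv2.imwrite('pics/f.png',np.hstack([cv2.resize(i,(400,300)),cv2.resize(j[170:320,220:420],(400,300))]))
from h import *
m=cams.camera_model('wrist');X=cloud(m,d);Z=X[...,2]
k=(Z>.06)&(Z<.09)&(np.hypot(X[...,0]-.496,X[...,1]+.217)<.045)
P=np.float32(X[k][:,:2]*1000);print(P.mean(0),cv2.minAreaRect(P),np.percentile(X[k][:,2],98))
E
```

```text
time: 10.85
ee_pos: [0.4331, -0.2169, 0.2173]
tcp_rot: [0.718, 0.697, -0.0, 0.001]
force: [0.9, -0.9, -0.0]
opening: 0.0854
grasp_force: 0.0
[ 497.39905 -216.22083] ((497.84637451171875, -216.73719787597656), (52.635520935058594, 50.431758880615234), 1.270100474357605) 0.07140212369402686
```

View pics/f.png

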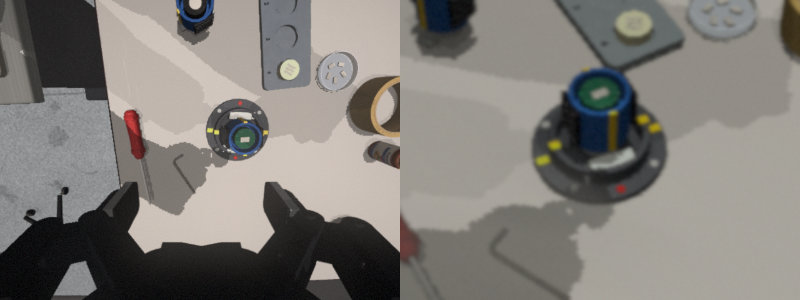

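The segment stands upright in the socket: its top is at 71 mm against 72 expected. Its rib, at (613,130) in the picture, faces the red dot at (621,188), and the black segment hasn't moved.

```bash
python3 -c "
from rig import ctrl
print(ctrl.sign_off())"
```

```text
the job is handed in; nothing more can be done
None
```

The green segment is on the stack base, turned clockwise about 86° to the stop and released. The black segment was left where it stood, and I handed the job in at about 11 s of the 40 s allowed; no verdict came back.

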